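# Open the ratchet bench clamp and lock it open

### The job

Open the ratchet clamp that holds the white box: swing the pawl's lever over towards the orange tail plate so that the pawl stays up clear of the teeth, then drag the toothed bar back by its tail plate until the jaw stands at least 5 cm off the box. Swing the lever back so that the pawl drops onto the bar, and tug the bar gently further back until a tooth bites on the pawl and holds firm. Leave the white box and the other things where they stand, and do not strain the ratchet.

Things in the scene. Friction and masses are not known exactly. Their poses are not given: they have to be found in the camera images.
- clamp_base: Fixed bench clamp: grey deck plate 345 x 100 x 10 mm with a blue guide housing. Origin on the worktop under the middle of the housing; x runs along the clamp from the orange tail plate to the jaw and white box, z up. Deck x = -60 to 285 mm; housing x = -50 to 45, y = -25 to 25, up to z = 46 (lugs at the pawl's hinge up to z = 59). Hinge axis along y at x = -30, z = 48.
- pawl (a joint): Pawl angle. 0: nose down at the root of a tooth, lever upright; 0.18: nose on top of a tooth; 0.9: fully open, at its stop. Pushing the lever's red roller towards -x of clamp_base raises the nose (angle grows), towards +x brings it back. Gravity only, about 1 N: let go below 0.45 it falls shut, above 0.7 it falls over and rests open at 0.9.
- pawl_bar (a point): Centre of the free-turning red roller (14 mm thick, 56 mm long across the clamp) on top of the pawl's lever, a flat steel bar 20 mm wide that rises 78 mm from the hinge. In clamp_base at x = -30, z = 126 mm with the pawl down, and x = -91, z = 96 mm with the pawl resting open.
- ratchet_bar: Loose toothed steel bar, 0.28 to 0.52 kg, sliding along x in the housing, which keeps it from lifting or turning. Origin on its underside 10 mm above the worktop, axes as clamp_base; at the start at x = 17 to 30 mm there. 30 mm wide, 18 high, x = -200 to 145. On top saw teeth 12 mm high every 20 mm: with the pawl down it slides freely to +x, but to -x only until a tooth's upright face meets the nose.
- tail_face (a point): On the orange tail plate standing up at the end of the bar: 8 mm thick, 50 mm wide, top 85 mm above the worktop (bar top there 28 mm). Middle of its face towards the housing, 65 mm above the worktop, x = -197 mm of ratchet_bar. Shut fingers put down between lever and plate can drag the bar towards -x.
- jaw_face (a point): Middle of the jaw's rubber face, 70 x 58 mm, at x = 155, z = 30 mm of ratchet_bar. Teeth bite with the bar's origin at x = 32, 12, -8, -28, -48, -68 and -88 mm in clamp_base; at -95 mm the jaw meets the housing, the bar's end of travel, where no tooth bites.
- end_stop: Fixed blue stop on the deck, behind the white box; origin at the foot of the face that looks to the jaw.
- white_box: White carton 62 x 62 x 58 mm standing loose on the deck between the jaw and the end stop, with about 1 to 3 mm of play; origin at the centre of its underside. Leave it there.
- small_box_3: Bystander: brown carton 65 x 110 x 40 mm beside the clamp, origin under its centre.
- tape_clear: Bystander: beige tape roll, 96 mm wide, 48 mm high, beside the clamp, origin under its centre.
- tape_brown: Bystander: brown tape roll, 110 mm wide, 48 mm high, origin under its centre.
- mouse: Bystander: black computer mouse 108 x 62 x 36 mm, origin under its centre.
- small_box_2: Bystander: white carton 58 x 58 x 75 mm, origin under its centre.
- screwdriver: Bystander: red and black screwdriver 203 mm long, origin under its centre.

How it is judged:
On the way, in this order (a step that is already met when the one before it is completed fails the run):
1. the pawl is swung over and stays up clear of the teeth (value of joint pawl above 0.7 rad), for 0.2 s.
2. the bar is withdrawn past the raised pawl (distance of ratchet_bar from where it was at the start of the episode above 0.045 m and value of joint pawl above 0.25 rad), for 0.1 s.
3. with the pawl down again the bar is tugged back until a tooth bites on it (more than 2 N) (distance of ratchet_bar from where it was at the start of the episode above 0.045 m and value of joint pawl below 0.045 rad and contact force between ratchet_bar and pawl above 2 N), for 0.1 s.
At the end, for the whole second after the job is handed in: The bar rests at least 45 mm back from where it started, the pawl is down at the root of a tooth (angle under 0.045 rad), and the white box is within 15 mm of where it stood (distance of ratchet_bar from where it was at the start of the episode above 0.045 m and value of joint pawl below 0.045 rad and linear speed of ratchet_bar below 0.01 m/s and distance of white_box from where it was at the start of the episode below 0.015 m); the robot touches nothing.
It fails at once if the white box is shoved or squeezed (moved 15 mm, or over 25 N from the bar) (distance of white_box from where it was at the start of the episode above 0.015 m or contact force between ratchet_bar and white_box above 25 N).
It fails at once if the ratchet is strained: over 60 N between bar and pawl (contact force between ratchet_bar and pawl above 60 N).
It fails at once if a bystander is moved more than 30 mm (distance of any of small_box_3, tape_clear, tape_brown, mouse, small_box_2, screwdriver from where it was at the start of the episode above 0.03 m).
It also fails if it takes over 58 s, if anything falls off the work surface, if the arm or the gripper's body presses on something with over 40 N, if the wrist force passes 120 N, or if a joint passes its speed limit or range.

### The arm

A 6-joint arm with a two-finger parallel gripper is mounted at the origin on a cart in front of the work surface, level with it; the furniture and walls round the work are solid. World frame = base frame: x ahead of the robot, y to its left, z up, the work surface at z = 0. Lengths are in m, angles in rad, forces in N, time in s.
With the tool pointing down it reaches from about 0.35 to 0.8 m from the base axis. Payload 7.3 kg.
Tool frame: the origin (TCP) lies on the centre line of the jaws, within the pads' length; the fingertips stand 25 mm ahead of it and the grasp point (between the pads) lies 6 mm ahead of it; z points along the fingers, y is the line along which they close (so a half turn about z gives the same grasp; the last joint's range is limited). The gripper opens to 85 mm and grips with 20 to 120 N. Pads are 22 mm wide; open, the fingers measure 114 mm over their backs; the gripper's body (76 mm by 85 mm) begins 54 mm behind the grasp point. The pads swing forward as they close: fully open they stand 13 mm farther back than shut.
Start: joints at [-1.431, 0.342, 1.524, -0, 1.275, -0.146], TCP at [0.148, -0.504, 0.256] pointing down, gripper open.
Joint ranges: [-2.53, 2.53], [-0.77, 2.02], [0.04, 2.7], [-1, 4.14], [0.28, 2.66], [-3.11, 3.11]. Speed limits (rad/s): [2.57, 2.57, 3.14, 3.14, 3.14, 3.14].

### API

Orientations are given as a unit quaternion [x, y, z, w].
In Python, from workcell import robot gives the robot as it stands.
- The arm moves only by the tool jog_arm, never from a script. Its argument "moves" is a list of rows, each a list of 3 entries, a list of its own where there are three numbers: the opening in per cent of the stroke, from 0 (shut) to 100 (fully open), then the shift along the world's x, y, z in mm, then the turn, a rotation vector about the world's x, y, z in rad. In form: [[grip, [x, y, z], [wx, wy, wz]], ...]. A call has 1 to 20 rows; each row is the pose to reach, as a shift and turn from the pose commanded when the call began; what a row does not reach only later rows make up. A row lasts 1/8 s, in which the tool goes at most 62.5 mm and 10.7 degrees, less where a joint would pass 70% of its speed; a pose out of reach is approached as far as the arm can. A call with a gripper value outside its range is refused whole. The fingers move at their own pace and stop on an object; "squeeze" is the grip in N (left out, the last holds). Time passes only in rows, so rows that repeat a pose let the fingers close. It gives the time, the measured TCP pose, the force, the opening and the grip force at its end, in the units of the state.
- robot.observe(): the state, without advancing time (a new reading comes with each control period).
- robot.capture(name): name is "scene" or "side" or "wrist"; returns the picture (384x512x3 uint8, blue, green, red); there is no depth.
- robot.calibration(name): a dict with "fx", "fy", "cx", "cy" (pixels), "k1" (the pictures are not rectified: a ray, as slopes to the right and down, at radius r is drawn at 1 + k1 r^2 times it, then the intrinsics apply), "cam_to_world" (4x4, takes a point from camera to world coordinates); the wrist camera has in their place "hand_eye" (4x4, takes a point from camera to tool coordinates, whose origin is the TCP and whose axes are the flange's). Camera axes: x right, y up, looking along -z (the intrinsics and any distortion apply to the point x, -y, -z); pixel columns grow to the right and rows downward; lengths in m; the calibration is good to about 2 mm. A picture is of the moment at which its call begins: read the wrist's pose just before it. calibration takes no time and is no camera call.
- robot.sign_off(): hands the job in; it is judged then, once.
Trained networks look in the newest picture that a camera, given by its name, has taken for a name from the list of things; names that differ only in an ending like _2 or _b are one class to them, and where a whole thing is asked for, a point or a joint stands for the part that bears it (a point fixed in the world has none). Each returns a list of dicts, best first, with "score" (0 to 1); they miss things now and then, are a little off and sometimes report something else, mostly with a low value. They report only what shows in the picture. A call takes as long as a camera call.
- robot.find_in(thing, camera): "rect" ([left, top, right, bottom] in pixels, round what is visible of it).
The state is a dict: "time": time; "joint_pos": joint angles; "dq": joint speeds; "joint_efforts": joint torques, N m; "ee_pos": TCP position; "orientation": TCP orientation; "force": force on the tool from outside, world axes, zero at the start; "moment": the same for the moment, N m; "opening": opening from 0.0 (shut) to 1.0 (fully open); "gripper_force": force on a finger pad.
Only numpy, scipy, OpenCV 4.12 (cv2) and the standard library are available. Lean on these libraries where they do the work, as an engineer would, in place of code of your own. Each camera call takes 0.05 s, during which the arm holds its last target. There are 200 camera calls.

## Working session

There is one attempt and no reset: what is moved stays moved. The work goes in short steps, Python scripts to look and compute and a tool call to move; the robot and the scene stay as the last step left them, time stands still between calls to the robot, and variables do not carry over. Pictures are saved under pics/ and viewed, at most 10 in all, crops included, and the job is handed in when it is done.

Besides the shell and the picture viewer there is one more tool, called after ">>>" as a command line: name --argument value ..., lists and objects as JSON in quotes. jog_arm: Moves the arm, as the interface text tells. Its arguments: {"type":"object","properties":{"moves":{"type":"array","items":{"type":"array"}},"squeeze":{"type":"number"}},"required":["moves"]}

```bash
mkdir -p pics
cat > h.py <<'E'
import numpy as np, cv2
from workcell import robot
from scipy.spatial.transform import Rotation as R
def ray(cam,u,v):
    c=robot.calibration(cam)
    d=np.array([(u-c["cx"])/c["fx"],(v-c["cy"])/c["fy"]]); p=d.copy()
    for _ in range(20): p=d/(1+c["k1"]*(p@p))
    if cam=="wrist":
        s=robot.observe(); T=np.eye(4); T[:3,:3]=R.from_quat(s["orientation"]).as_matrix(); T[:3,3]=s["ee_pos"]; M=T@np.array(c["hand_eye"])
    else: M=np.array(c["cam_to_world"])
    return M[:3,3], M[:3,:3]@np.array([p[0],-p[1],-1])
def onz(cam,u,v,z):
    o,d=ray(cam,u,v); return o+d*(z-o[2])/d[2]
def proj(cam,P):
    c=robot.calibration(cam); M=np.linalg.inv(np.array(c["cam_to_world"])); q=M[:3,:3]@np.array(P)+M[:3,3]
    p=np.array([q[0],-q[1]])/-q[2]; p=p*(1+c["k1"]*(p@p)); return np.array([p[0]*c["fx"]+c["cx"],p[1]*c["fy"]+c["cy"]])
E
python3 - <<'E'
from h import *
for n in ("scene","side"):
    im=robot.capture(n); cv2.imwrite(f"pics/{n}0.png",cv2.resize(im,(800,600)))
    cv2.imwrite(f"pics/{n}_raw.png",im)
    c=robot.calibration(n); print(n,np.round(np.array(c["cam_to_world"]),3).tolist(),c["fx"])
    for t in ("clamp_base","pawl_bar","tail_face","jaw_face","end_stop","white_box"):
        r=robot.find_in(t,n)[:2]; print(t,[(np.round(x["rect"]).tolist(),round(x["score"],2)) for x in r])
print(robot.observe())
E
```

```text
scene [[-0.589, 0.342, -0.732, -0.406], [-0.808, -0.235, 0.54, 0.569], [0.012, 0.91, 0.415, 0.648], [0.0, 0.0, 0.0, 1.0]] 481.29377987974726
clamp_base [([147.0, 179.0, 270.0, 258.0], 0.79)]
pawl_bar [([238.0, 172.0, 266.0, 216.0], 0.52), ([368.0, 184.0, 395.0, 205.0], 0.41)]
tail_face [([183.0, 209.0, 248.0, 240.0], 0.6), ([330.0, 165.0, 347.0, 187.0], 0.56)]
jaw_face [([181.0, 218.0, 236.0, 243.0], 0.57)]
end_stop [([146.0, 215.0, 167.0, 250.0], 0.7)]
white_box []
side [[0.859, 0.236, -0.454, 0.005], [-0.511, 0.372, -0.775, -1.187], [-0.014, 0.898, 0.44, 0.674], [0.0, 0.0, 0.0, 1.0]] 372.16249960075413
clamp_base [([214.0, 187.0, 255.0, 231.0], 0.6)]
pawl_bar [([236.0, 188.0, 251.0, 216.0], 0.7)]
tail_face [([308.0, 244.0, 349.0, 276.0], 0.62), ([221.0, 185.0, 265.0, 245.0], 0.61)]
jaw_face [([220.0, 184.0, 263.0, 240.0], 0.72)]
end_stop []
white_box [([214.0, 178.0, 230.0, 195.0], 0.65)]
{'time': 0.7, 'joint_pos': array([-1.43104959e+00,  3.41973309e-01,  1.52410031e+00, -3.21823220e-06,
        1.27541551e+00, -1.45968645e-01]), 'dq': array([-0.0001656 , -0.00048114, -0.00220096, -0.0004216 ,  0.0014454 ,
        0.00050409]), 'joint_efforts': array([ 3.21436230e-03, -4.33451807e+01, -2.46235245e+01,  1.66857621e-04,
        3.26876284e-05, -1.96228228e-05]), 'ee_pos': array([ 0.14800584, -0.50371665,  0.25633526]), 'orientation': array([ 9.89813114e-01,  1.42372738e-01, -1.70047537e-06,  5.17577014e-05]), 'force': array([-0.03312924, -0.41021076,  0.56412906]), 'moment': array([-0.03273254,  0.05409201, -0.03809987]), 'gripper_force': 0.0, 'opening': 0.999859635486392}
```

View pics/scene0.png

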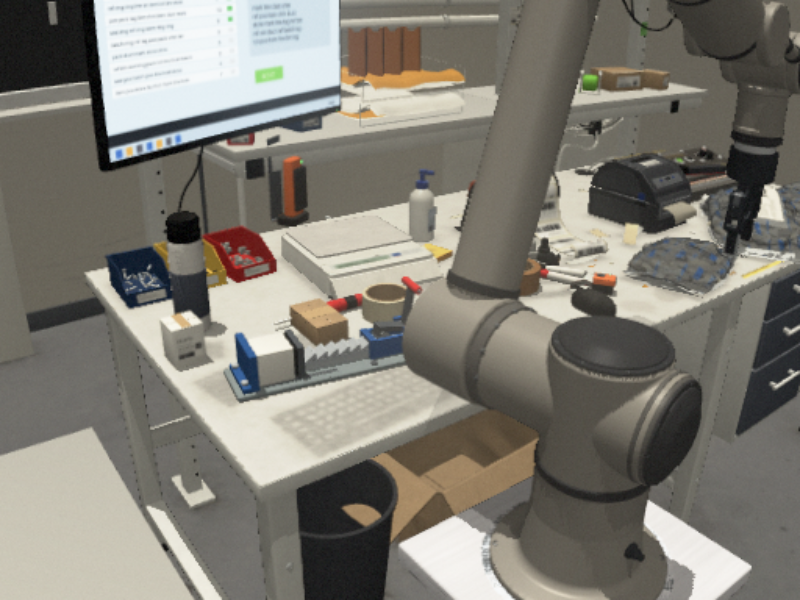

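View pics/side0.png

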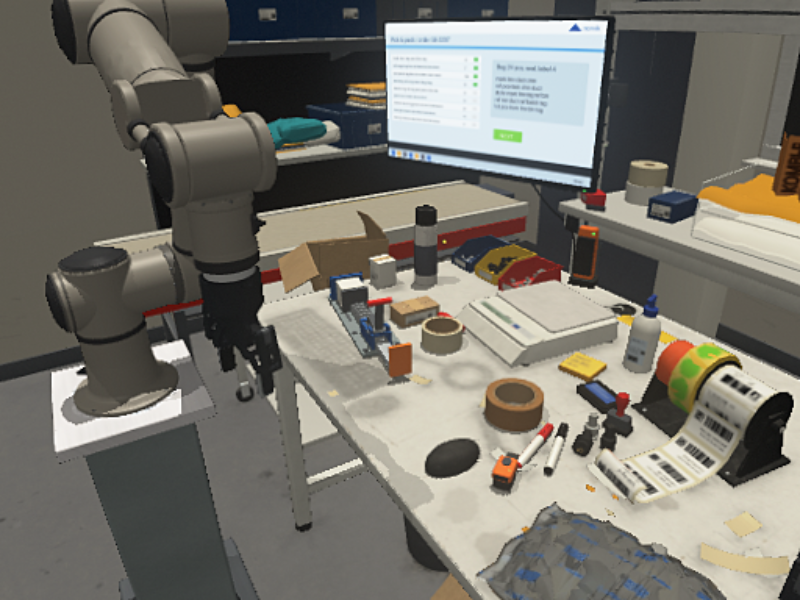

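The side view shows the roller near (380,301) and the orange tail plate near (400,360). The scene view shows the end stop (247,360), the jaw (298,355) and the deck corner (238,396). I'll enlarge both crops.

Run:
```python
from h import *
a=cv2.imread("pics/side_raw.png")[165:250,195:285]; b=cv2.imread("pics/scene_raw.png")[165:265,135:275]
a=cv2.resize(a,None,fx=4,fy=4,interpolation=2); b=cv2.resize(b,None,fx=3,fy=3,interpolation=2)
o=np.zeros((400,790,3),np.uint8); o[:340,:360]=a; o[:300,365:785]=b; cv2.imwrite("pics/c.png",o)
```

```text
(no output)
```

View pics/c.png

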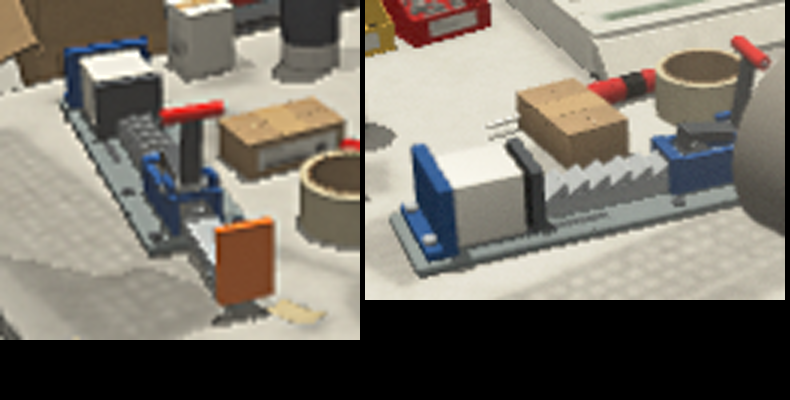

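```bash
cat > fit.py <<'E'
from h import *
from scipy.optimize import least_squares
O=[("side",(-30,28,126),(236,193.5),0),("side",(-30,-28,126),(250.5,191.5),0),("side",(-205,25,85),(249.2,220.5),1),("side",(-205,-25,85),(263.2,219.5),1),
("side",(-60,50,0),(233,228.7),0),("scene",(-30,28,126),(268.7,185.7),0),("scene",(-30,-28,126),(259,179),0),("scene",(285,50,0),(152.7,256),0),("scene",(285,-50,5),(144,236.7),0),
("scene",(155,35,59),(181,228),None)]
O=O[:-1]
def w(p,P,b):
    P=np.array(P,float)/1000
    if b: P[0]+=p[3]
    return np.array([p[0]+P[0]*np.cos(p[2])-P[1]*np.sin(p[2]),p[1]+P[0]*np.sin(p[2])+P[1]*np.cos(p[2]),P[2]])
f=lambda p:np.concatenate([proj(c,w(p,P,b))-q for c,P,q,b in O])
if __name__=="__main__":
    p0=onz("side",243,192.5,.126)
    r=min((least_squares(f,[p0[0],p0[1],a,.025],loss="soft_l1") for a in (1,1.57,2.2,2.8)),key=lambda r:r.cost)
    p=r.x; print(p.round(4),np.round(f(p).reshape(-1,2),1).tolist())
    for n,P,b in (("roller",(-30,0,126),0),("tail_face",(-197,0,65),1),("mid",(-91,0,96),0),("endstop",(250,0,0),0)): print(n,w(p,P,b).round(4))
E
python3 fit.py
```

```text
Traceback (most recent call last):
  File "fit.py", line 14, in <module>
    r=min((least_squares(f,[p0[0],p0[1],a,.025],loss="soft_l1") for a in (1,1.57,2.2,2.8)),key=lambda r:r.cost)
  File "fit.py", line 14, in <genexpr>
    r=min((least_squares(f,[p0[0],p0[1],a,.025],loss="soft_l1") for a in (1,1.57,2.2,2.8)),key=lambda r:r.cost)
           ~~~~~~~~~~~~~^^^^^^^^^^^^^^^^^^^^^^^^^^^^^^^^^^^^^^^
  File "fit.py", line 11, in <lambda>
    f=lambda p:np.concatenate([proj(c,w(p,P,b))-q for c,P,q,b in O])
                               ~~~~^^^^^^^^^^^^
  File "h.py", line 15, in proj
    c=robot.calibration(cam); M=np.linalg.inv(np.array(c["cam_to_world"])); q=M[:3,:3]@np.array(P)+M[:3,3]
ValueError: time passes only in moves, steps and waits
```

```bash
sed -i 's/robot\.calibration(/cal(/; ' h.py; sed -i '3a import functools\n@functools.cache\ndef cal(n): return robot.calibration(n)' h.py; python3 fit.py 2>&1 | tail -6
```

```text
[ 0.5471 -0.1132  1.3841  0.0362] [[-1.1, -0.6], [-0.3, -1.1], [-0.6, 1.2], [0.1, -0.6], [-0.1, 1.0], [-3.0, -0.4], [-2.3, -1.3], [2.2, 0.0], [1.2, -1.0]]
roller [ 0.5416 -0.1427  0.126 ]
tail_face [ 0.5173 -0.2712  0.065 ]
mid [ 0.5302 -0.2026  0.096 ]
endstop [0.5935 0.1324 0.    ]
```

>>> jog_arm --moves '[[0, [60, 40, 60], [0, 0, 0.18]], [0, [115, 80, 94], [0, 0, 0.36]], [0, [170, 125, 94], [0, 0, 0.54]], [0, [225, 165, 94], [0, 0, 0.72]], [0, [280, 210, 94], [0, 0, 0.9]], [0, [330, 255, 94], [0, 0, 1.098]], [0, [382, 304, 94], [0, 0, 1.098]], [0, [382, 304, 94], [0, 0, 1.098]], [0, [382, 304, 94], [0, 0, 1.098]], [0, [382, 304, 94], [0, 0, 1.098]]]'

```text
time: 1.95
ee_pos: [0.5302, -0.1993, 0.35]
orientation: [0.77, 0.639, -0.0, -0.0]
force: [-0.4, -1.8, -0.7]
opening: 0.001
gripper_force: 0.0
```

Run:
```python
from h import *
s=robot.observe(); print(s["time"],s["ee_pos"],s["orientation"],s["joint_pos"].round(2))
im=robot.capture("wrist"); cv2.imwrite("pics/w_raw.png",im); cv2.imwrite("pics/w0.png",cv2.resize(im,(800,600)))
print(np.round(np.array(robot.calibration("wrist")["hand_eye"]),3).tolist())
```

```text
1.95 [ 0.53019411 -0.19933131  0.34996222] [ 7.69506821e-01  6.38638490e-01 -3.05753484e-04 -1.95058979e-04] [-0.49  0.37  1.23 -0.    1.55 -0.31]
[[0.002, 0.952, 0.306, 0.079], [1.0, -0.002, -0.0, 0.001], [0.0, 0.306, -0.952, -0.117], [0.0, 0.0, 0.0, 1.0]]
```

View pics/w0.png

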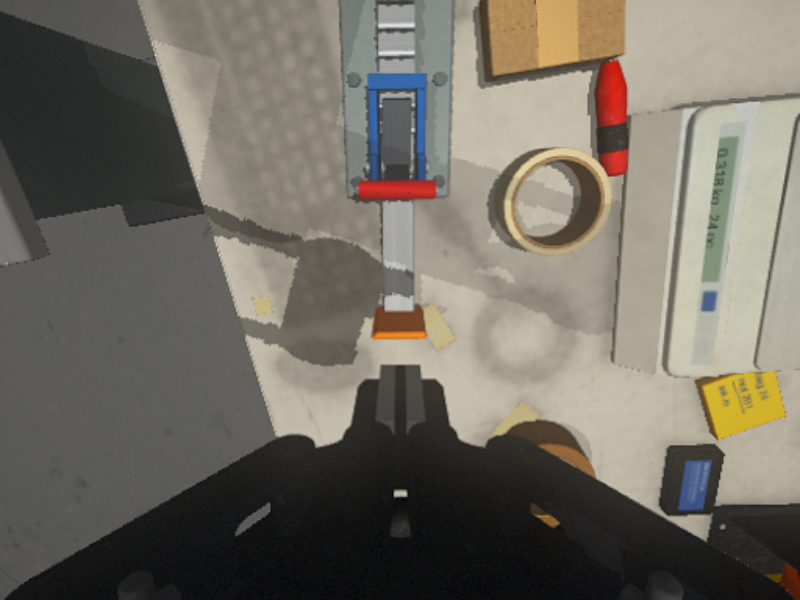

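The wrist view is aligned with the clamp. The roller is at (397,189) with ends at 359 and 435, the tail plate's top front edge is at row 331 between columns 373 and 425, and the housing's far edge is at row 73.

Run:
```python
from h import *
k=.64
P=lambda u,v,z: onz("wrist",(u+.5)*k-.5,(v+.5)*k-.5,z)[:2]
m=[((-30,28),P(359,188,.126)),((-30,-28),P(436,190,.126)),((45,25),P(368.5,73,.046)),((45,-25),P(426,73,.046)),((-60,50),P(347,198,.01)),((-60,-50),P(450,198,.01))]
A=np.array([a for a,_ in m])/1000;B=np.array([b for _,b in m])
a0,b0=A.mean(0),B.mean(0)
U,S,V=np.linalg.svd((A-a0).T@(B-b0)); Rm=(V.T@U.T); yaw=np.arctan2(Rm[1,0],Rm[0,0]); t=b0-Rm@a0
print("det",np.linalg.det(Rm),"yaw",yaw,"org",t,"res mm",((A@Rm.T+t-B)*1000).round(1).tolist())
tl=(np.array([P(373,331,.085),P(425,331,.085)])-t)@Rm; print("tail clamp",tl.round(4),"bar x",tl[:,0].mean()+.197)
for n,q in (("roller",(-.03,0)),("pushstart",(.03,0)),("mid",(-.135,0))): print(n,(Rm@q+t).round(4))
s=robot.observe(); print("tool x yaw",R.from_quat(s["orientation"]).as_matrix()[:,0], "c,s",np.cos(yaw),np.sin(yaw))
```

```text
det 1.0000000000000009 yaw 1.3879211527449185 org [ 0.54528947 -0.11019428] res mm [[1.2, 7.5], [1.7, 8.9], [-1.6, -4.0], [0.7, -4.3], [-0.7, -4.2], [-1.3, -3.8]]
tail clamp [[-0.1654  0.0227]
 [-0.1655 -0.0239]] bar x 0.0315437239599827
roller [ 0.5398 -0.1397]
pushstart [ 0.5507 -0.0807]
mid [ 0.5207 -0.2429]
tool x yaw [ 1.85786257e-01  9.82590082e-01 -4.43374265e-04] c,s 0.1818575513984969 0.9833248857825897
```

Relative to the deck and housing, the roller sits about 12 mm towards the tail. That means the nose is part-way up a tooth (about 0.15 rad), which fits a bar origin near 27 mm. Next I push the lever over.

>>> jog_arm --moves '[[0, [10, 50, -30], [0, 0, 0]], [0, [17, 98, -60], [0, 0, 0]], [0, [17, 98, -120], [0, 0, 0]], [0, [17, 98, -180], [0, 0, 0]], [0, [17, 98, -225], [0, 0, 0]], [0, [17, 98, -225], [0, 0, 0]], [0, [14, 84, -225], [0, 0, 0]], [0, [13, 76, -225], [0, 0, 0]], [0, [11, 68, -226], [0, 0, 0]], [0, [10, 60, -228], [0, 0, 0]], [0, [8, 52, -230], [0, 0, 0]], [0, [7, 44, -232], [0, 0, 0]], [0, [5, 36, -234], [0, 0, 0]], [0, [4, 29, -235], [0, 0, 0]], [0, [3, 24, -235], [0, 0, 0]], [0, [3, 24, -235], [0, 0, 0]], [0, [3, 24, -235], [0, 0, 0]]]'

```text
time: 4.12
ee_pos: [0.5332, -0.1744, 0.1155]
orientation: [0.77, 0.638, 0.001, -0.001]
force: [0.6, 6.4, 1.6]
opening: -0.002
gripper_force: 2.6
```

Run:
```python
from h import *
im=robot.capture("wrist"); cv2.imwrite("pics/w1.png",im)
```

```text
(no output)
```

View pics/w1.png

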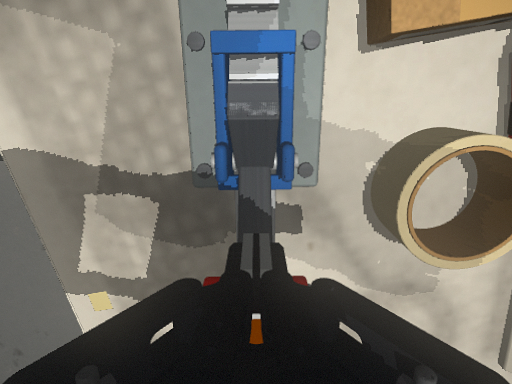

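The lever is over at its stop, with the roller just under the fingers at (255,282) and the nose raised. Next I drag the bar.

>>> jog_arm --moves '[[0, [1, 5, 0], [0, 0, 0]], [0, [1, 5, 55], [0, 0, 0]], [0, [-6, -30, 55], [0, 0, 0]], [0, [-12, -64, 55], [0, 0, 0]], [0, [-12, -64, 10], [0, 0, 0]], [0, [-12, -64, -35], [0, 0, 0]], [0, [-12, -64, -35], [0, 0, 0]], [0, [-14, -76, -35], [0, 0, 0]], [0, [-16, -84, -35], [0, 0, 0]], [0, [-17, -92, -35], [0, 0, 0]], [0, [-18, -100, -35], [0, 0, 0]], [0, [-20, -108, -35], [0, 0, 0]], [0, [-21, -116, -35], [0, 0, 0]], [0, [-23, -124, -35], [0, 0, 0]], [0, [-24, -132, -35], [0, 0, 0]], [0, [-26, -140, -35], [0, 0, 0]], [0, [-27, -146, -35], [0, 0, 0]], [0, [-28, -152, -35], [0, 0, 0]], [0, [-28, -152, -35], [0, 0, 0]], [0, [-28, -152, -35], [0, 0, 0]]]'

```text
time: 6.68
ee_pos: [0.5051, -0.328, 0.0804]
orientation: [0.77, 0.638, -0.0, 0.0]
force: [0.8, -0.6, 0.1]
opening: -0.001
gripper_force: 0.0
```

Run:
```python
from h import *
im=robot.capture("wrist"); b=robot.capture("side")[165:265,195:295]; cv2.imwrite("pics/w2.png",np.hstack([cv2.resize(im,(440,330)),cv2.resize(b,(330,330),interpolation=2)]))
```

```text
(no output)
```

View pics/w2.png

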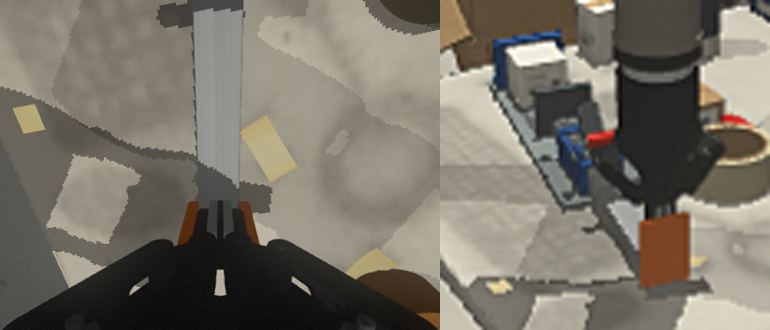

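The bar is back about 66 mm, with the jaw well clear of the box and the pawl still open. Now I swing the lever back.

>>> jog_arm --moves '[[0, [2, 10, 0], [0, 0, 0]], [0, [2, 12, 30], [0, 0, 0]], [0, [10, 55, 30], [0, 0, 0]], [0, [18, 98, 30], [0, 0, 0]], [0, [20, 108, 30], [0, 0, 0]], [0, [21, 115, 30], [0, 0, 0]], [0, [22, 121, 30], [0, 0, 0]], [0, [24, 128, 30], [0, 0, 0]], [0, [25, 134, 30], [0, 0, 0]], [0, [26, 140, 30], [0, 0, 0]], [0, [27, 146, 30], [0, 0, 0]], [0, [28, 152, 30], [0, 0, 0]], [0, [29, 157, 30], [0, 0, 0]], [0, [29, 157, 30], [0, 0, 0]], [0, [26, 140, 30], [0, 0, 0]], [0, [18, 98, 30], [0, 0, 0]], [0, [9, 50, 30], [0, 0, 0]], [0, [9, 50, 30], [0, 0, 0]]]'

```text
time: 9.02
ee_pos: [0.5129, -0.2822, 0.1103]
orientation: [0.772, 0.636, -0.0, 0.001]
force: [-0.4, 0.1, -1.2]
opening: 0.0
gripper_force: 0.0
```

Run:
```python
from h import *
im=robot.capture("wrist"); b=robot.capture("side")[165:265,195:295]; cv2.imwrite("pics/w3.png",np.hstack([cv2.resize(im,(440,330)),cv2.resize(b,(330,330),interpolation=2)]))
```

```text
(no output)
```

View pics/w3.png

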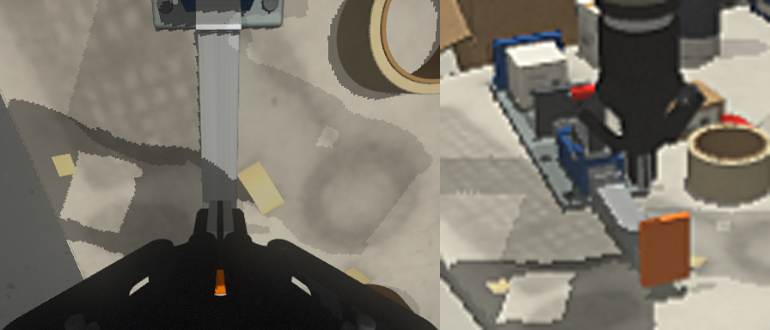

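The lever is upright again, with the roller at (583,92) in the side crop, and the bar has stayed put. Now the gentle tug.

>>> jog_arm --moves '[[0, [0, 0, -30], [0, 0, 0]], [0, [-4, -25, -30], [0, 0, 0]], [0, [-7, -40, -30], [0, 0, 0]], [0, [-8, -44, -30], [0, 0, 0]], [0, [-8, -46, -30], [0, 0, 0]], [0, [-9, -48, -30], [0, 0, 0]], [0, [-9, -50, -30], [0, 0, 0]], [0, [-9, -50, -30], [0, 0, 0]]]'

```text
time: 10.12
ee_pos: [0.5051, -0.3276, 0.0804]
orientation: [0.77, 0.638, 0.0, 0.0]
force: [0.2, -0.3, -0.7]
opening: 0.0
gripper_force: 0.0
```

>>> jog_arm --moves '[[0, [0, -1, 0], [0, 0, 0]], [0, [0, -2, 0], [0, 0, 0]], [0, [-1, -3, 0], [0, 0, 0]], [0, [-1, -4, 0], [0, 0, 0]], [0, [-1, -5, 0], [0, 0, 0]]]'

```text
time: 10.75
ee_pos: [0.504, -0.3327, 0.0803]
orientation: [0.77, 0.638, 0.0, -0.0]
force: [0.7, 2.1, -0.2]
opening: -0.004
gripper_force: 1.2
```

>>> jog_arm --moves '[[0, [0, -1, 0], [0, 0, 0]], [0, [0, -2, 0], [0, 0, 0]], [0, [0, -2, 0], [0, 0, 0]]]'

```text
time: 11.12
ee_pos: [0.504, -0.3349, 0.0803]
orientation: [0.77, 0.638, -0.0, 0.0]
force: [1.4, 1.4, -0.7]
opening: -0.003
gripper_force: 0.8
```

>>> jog_arm --moves '[[0, [0, -1, 0], [0, 0, 0]], [0, [0, -1, 0], [0, 0, 0]]]'

```text
time: 11.38
ee_pos: [0.504, -0.3358, 0.0803]
orientation: [0.77, 0.638, 0.0, 0.0]
force: [0.1, 2.4, -1.2]
opening: -0.003
gripper_force: 0.9
```

>>> jog_arm --moves '[[0, [0, -1, 0], [0, 0, 0]], [0, [0, -1, 0], [0, 0, 0]]]'

```text
time: 11.62
ee_pos: [0.504, -0.3362, 0.0801]
orientation: [0.77, 0.638, 0.0, -0.0]
force: [0.8, 5.1, -0.5]
opening: 0.001
gripper_force: 2.4
```

>>> jog_arm --moves '[[0, [0, -1, 0], [0, 0, 0]], [0, [0, -1, 0], [0, 0, 0]]]'

```text
time: 11.88
ee_pos: [0.504, -0.3364, 0.0799]
orientation: [0.77, 0.638, 0.0, -0.001]
force: [0.9, 7.4, -0.5]
opening: 0.002
gripper_force: 3.9
```

>>> jog_arm --moves '[[0, [0, -1, 0], [0, 0, 0]], [0, [0, -1, 0], [0, 0, 0]]]'

```text
time: 12.12
ee_pos: [0.5039, -0.3365, 0.0797]
orientation: [0.77, 0.638, 0.001, -0.002]
force: [1.9, 9.9, -0.6]
opening: 0.0
gripper_force: 5.3
```

The tooth is biting: the force has risen to 10 N and the bar no longer moves. I'll hold briefly, back off gently and lift clear.

>>> jog_arm --moves '[[0, [0, -1, 0], [0, 0, 0]], [0, [0, -1, 0], [0, 0, 0]], [0, [0, -1, 0], [0, 0, 0]], [0, [0, 2, 0], [0, 0, 0]], [0, [2, 12, 0], [0, 0, 0]], [0, [6, 30, 0], [0, 0, 0]], [0, [6, 30, 60], [0, 0, 0]], [0, [6, 30, 120], [0, 0, 0]], [0, [6, 30, 180], [0, 0, 0]], [0, [6, 0, 240], [0, 0, 0]], [0, [6, 0, 270], [0, 0, 0]], [0, [6, 0, 270], [0, 0, 0]], [0, [6, 0, 270], [0, 0, 0]]]'

```text
time: 13.75
ee_pos: [0.5099, -0.3379, 0.3492]
orientation: [0.77, 0.638, -0.0, -0.001]
force: [-0.2, 0.4, -1.1]
opening: 0.001
gripper_force: 0.0
```

Run:
```python
from h import *
im=robot.capture("wrist"); b=robot.capture("side")[165:265,195:295]; cv2.imwrite("pics/w4.png",np.hstack([cv2.resize(im,(440,330)),cv2.resize(b,(330,330),interpolation=2)]))
```

```text
(no output)
```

View pics/w4.png

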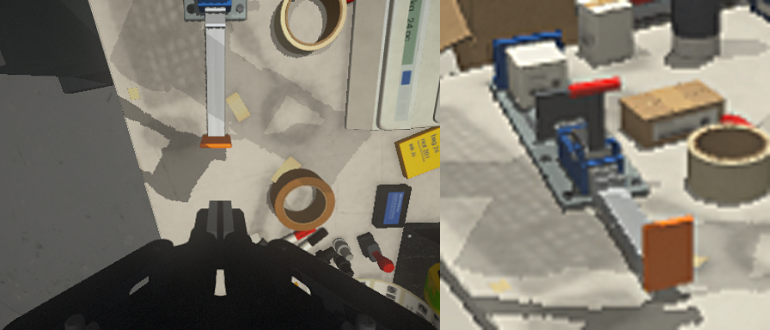

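The picture shows the lever upright with its roller at (595,86), the tail plate drawn back, and the box and the other things in view where they were. I'm handing it in.

```bash
python3 -c "
from workcell import robot
print(robot.sign_off())"
```

```text
the job is handed in; nothing more can be done
None
```

The job is handed in (no verdict was shown): the bar is about 75 mm back from where it started, a tooth bit on the lowered pawl and held at about 10 N, and the arm is clear with the white box where it stood.

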